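Load an adhesive cartridge into the dispensing pump

ROBOT

A 7-joint arm with a two-finger parallel gripper is mounted at the origin on the work surface. World frame = base frame: x ahead of the robot, y to its left, z up, the work surface at z = 0. Lengths are in m, angles in rad, forces in N, time in s.
With the tool pointing down it reaches from about 0.4 to 0.9 m from the base axis. Payload 5.5 kg.
Tool frame: the origin (TCP) lies midway between the tips of the shut fingers; the grasp point (between the pads) lies 19 mm behind it; z points along the fingers, y is the line along which they close (so a half turn about z gives the same grasp; the last joint's range is limited). The gripper opens to 85 mm and grips with 20 to 120 N. Pads are 22 mm wide; open, the fingers measure 114 mm over their backs; the gripper's body (76 mm by 85 mm) begins 54 mm behind the grasp point. The pads swing forward as they close: fully open they stand 13 mm farther back than shut.
Start: joints at [-1.037, 0.501, -0.427, 1.55, 0.221, 1.138, -0.21], TCP at [0.174, 0.626, 0.231] pointing down, gripper open.
Joint ranges: [-2.88, 2.88], [-0.31, 2.03], [-1.54, 1.56], [0.2, 2.42], [-1.41, 4.55], [0.19, 2.02], [-2.57, 2.57]. Speed limits (rad/s): [2.57, 2.57, 3.14, 3.14, 3.14, 3.14, 3.14].

INTERFACE

Orientations are given as a rotation vector (axis times angle).
In Python, from workcell import env gives the robot as it stands. The module is installed in compiled form; this text tells all that it offers.
- The arm moves only by the tool drive_tool, never from a script. Its argument "targets" is a list of rows, each an object of numbers: "dx", "dy", "dz": the shift along the tool's x, y, z in cm; "yaw": the turn about the tool's z in degrees; "jaw": the gripper command: -1 is shut, 1 is fully open, values between are in proportion. A call has 1 to 12 rows; each row shifts and turns the commanded pose from where the row before left it, along the tool's axes as they then stand; what a row does not reach is not made up. A row lasts 1/8 s, in which the tool goes at most 62.5 mm and 10.7 degrees, less where a joint would pass 70% of its speed; a pose out of reach is approached as far as the arm can. A call with a gripper value outside its range is refused whole. The fingers move at their own pace and stop on an object; the grip force is fixed at half the most. Time passes only in rows, so rows that do not move let the fingers close. It gives the time, the measured TCP pose, the force and the opening at its end, in the units of the state.
- env.get_obs(): the state, without advancing time (a new reading comes with each control period).
- env.snapshot(name): name is "side" or "top"; returns a dict with "image" (400x640x3 uint8, blue, green, red), "mtx" (3x3 intrinsics, pixels), "dist" ([k1, k2, p1, p2, k3] as OpenCV has them; the pictures are not rectified), "position" and "rotation" of the camera in the world. Camera axes: x right, y down, z forward; pixel columns grow to the right and rows downward; lengths in m; the calibration is good to about 2 mm. A picture is of the moment at which its call begins. There is no depth.
- env.job_done(): hands the job in, once; it reports no verdict.
Trained networks look in a picture, given as the dict that the camera call returned (one of the last four; its "shot" number tells which), for a name from the list of things; names that differ only in an ending like _2 or _b are one class to them, and where a whole thing is asked for, a point or a joint stands for the part that bears it (a point fixed in the world has none). Each returns a list of dicts, best first, with "p" (0 to 1); they miss things now and then, are a little off and sometimes report something else, mostly with a low value. They report only what shows in the picture. A call takes as long as a camera call. They do not tell look-alikes from the thing itself.
- env.masks_of(picture, label): "mask" (400x640 bool, what is visible of it) and "location" ([column, row] in pixels, amid what is visible of it).
The state is a dict: "time": time; "joint_positions": joint angles; "joint_velocities": joint speeds; "joint_torque": joint torques, N m; "eef_pos": TCP position; "orientation": TCP orientation; "contact_force": force on the tool from outside, world axes, zero at the start; "moment": the same for the moment, N m; "gripper_width": finger opening in m.
Only numpy, scipy, OpenCV 4.12 (cv2) and the standard library are available. Lean on these libraries where they do the work, as an engineer would, in place of code of your own. Each camera call takes 0.05 s, during which the arm holds its last target. There are 200 camera calls.

TASK

Load the adhesive cartridge from the black tray into the dispensing pump: lift the sprung clamp bar and turn it aside onto its ledge, lay the cartridge gently in the two V rests with its nozzle towards the nose stop, and slide it home until the stop's sprung pad is pressed fully in, with a firm push of 5 to 10 N and never more than 15 N. Let go with the barrel still touching the pad, then turn the bar back square across it and lower it until it clamps the barrel, without forcing it or letting it snap down; leave the other things on the bench where they are.

Things in the scene. Friction and masses are not known exactly. Their poses are not given: they have to be found in the camera images.
- pump: Fixed low white/aluminium pump, base 165 (x) by 285 (y) by 25 mm. Origin on the bench under the barrel channel: y along the channel (nose stop at -y), x across it (clamp post at x +62, y +72 mm), z up. 90-degree V rests at y -60 to -48 and +66 to +78 mm hold the barrel's axis at x 0, 60 mm above the bench; rests 58 mm high; deck between them 27 mm high. Drive block 66 mm high at y 131 to 145.
- ledge_top (a point): Middle of the top of the parking ledge (20 by 34 mm, 90 mm above the bench), 33 mm from the post's axis towards the pump's +y. The raised bar can be set down here.
- post (a joint): Lift of the clamp post, m: 0 = fully down, up to 0.034. A spring pulls it down, about 11 N at the bottom growing to 16 N at the top, parts' weight included. 0.020 = bar resting on the ledge; about 0.003 = bar pressing on a seated barrel.
- bar (a joint): Turn of the clamp bar about the upright post, rad: 0 = straight across the channel (bar points to the pump's -x); positive turns it clockwise seen from above, towards the pump's +y. At 0.9 to 1.6 it lies over the ledge. The ledge blocks it at about 0.6 unless the post is lifted more than 0.020. Range -0.35 to 1.75; light friction keeps it where it is left.
- handle (a point): Centre of the black grip paddle on the post's axis: 30 mm long (its x), 12 mm thick (its y: pinch across this), 30 mm tall; turns and lifts with the bar. 111 mm above the bench with the post down. Top of the bar is 29 mm, its underside 41 mm below this point. The steel bar points to its -x, 14 mm wide, 12 mm thick, reaching 84 mm from the axis.
- barrel_center (a point): Centre of the loose white cartridge, on its axis: barrel 28 mm diameter, 170 mm long, about 90 g (varies). y along its axis: nozzle (8 mm diameter, 10 mm long) at the -y end, 40 mm disc flange, 4 mm thick, at the +y end. At the start it lies in the tray, axis 46 mm above the bench, free for fingers over its middle 85 mm.
- barrel: The same cartridge; its origin is the same point with the same axes.
- barrel_nose (a point): Middle of the barrel's flat front shoulder, on its axis, 85 mm from its centre (the nozzle starts here).
- tray: Fixed black plastic tray, 85 (x) by 190 (y) by 10 mm with two V rests at y = -62 to -50 and +50 to +62 mm; origin at the centre of its underside. The cartridge lies along its y axis, nozzle to -y.
- stop: Nose stop with all it carries; origin on the bench under its fixed block, 112 mm from the pump's origin to its -y. The black pad (two cheeks, 44 mm wide, 69 mm high, 14 mm slot between for the nozzle) faces the barrel's shoulder at 25 to 39 mm from this origin to the pump's +y: the setting differs and is NOT measured, find it by feel. Spring 0.5 N/mm over 4 mm, then solid.
- board: Loose green circuit board, 85 by 130 mm and 4 mm thick, flat on the bench; origin at the centre of its underside. Bystander.
- jar: Loose white jar, 52 mm diameter, 60 mm high, standing; origin at the centre of its underside. Bystander.
- mouse: Loose black computer mouse, 100 by 58 by 30 mm; origin at the centre of its underside. Bystander.
Things that resemble listed ones, but are neither listed nor needed, are in the scene too. Leave any purple or turquoise look-alike of the barrel alone.

How it is judged:
By the outcome, as a careful person would: the job done as asked, in the order asked, and still so for the second after the job is handed in, with the robot touching nothing.
It also fails if it takes over 72 s, if anything falls off the work surface, if the arm or the gripper's body presses on something with over 40 N, if the wrist force passes 120 N, or if a joint passes its speed limit or range.

## Working session

There is one attempt and no reset: what is moved stays moved. The work goes in short steps, Python scripts to look and compute and a tool call to move; the robot and the scene stay as the last step left them, time stands still between calls to the robot, and variables do not carry over. Pictures are saved under pics/ and viewed, on a budget of 10 in all, crops included, one or two more only if the job needs it, and the job is handed in when it is done.

Besides the shell and the picture viewer there is one more tool, called after ">>>" by a JSON object that holds its "api" and its "payload", one argument or row to a line. drive_tool: Moves the arm, as the interface text tells. Its arguments: {"type":"object","properties":{"targets":{"type":"array"}},"required":["targets"]}

```bash
mkdir -p pics; cat > h.py <<'E'
import numpy as np, cv2
from workcell import env
from scipy.spatial.transform import Rotation as R
def ray(p,uv):
    q=cv2.undistortPoints(np.array([[uv]],float),np.array(p["mtx"]),np.array(p["dist"]))[0,0]
    Rm=np.array(p["rotation"]); 
    if Rm.shape!=(3,3): Rm=R.from_rotvec(Rm).as_matrix()
    return np.array(p["position"]),Rm@np.array([q[0],q[1],1.])
def onz(p,uv,z):
    o,d=ray(p,uv); return (o+d*(z-o[2])/d[2])[:2]
def proj(p,X):
    Rm=np.array(p["rotation"])
    if Rm.shape!=(3,3): Rm=R.from_rotvec(Rm).as_matrix()
    t=-Rm.T@np.array(p["position"])
    return cv2.projectPoints(np.array(X,float).reshape(-1,3),cv2.Rodrigues(Rm.T)[0],t,np.array(p["mtx"]),np.array(p["dist"]))[0][:,0]
E
python3 - <<'E'
from h import *
o=env.get_obs(); print({k:np.round(v,3) for k,v in o.items()})
for n in("top","side"):
    p=env.snapshot(n); cv2.imwrite(f"pics/{n}0.png",p["image"]); print(n,np.round(p["position"],3),np.round(p["rotation"],3).tolist(),p["mtx"])
    for l in("pump","handle","barrel","tray","stop","bar","barrel_nose","jar","mouse","board"):
        for m in env.masks_of(p,l)[:3]:
            r=cv2.minAreaRect(np.argwhere(m["mask"])[:,::-1].astype(np.float32))
            print(l,round(m["p"],2),np.round(m["location"]),m["mask"].sum(),np.round(r[0]),np.round(r[1]),round(r[2]))
E
```

```text
{'time': np.float64(0.0), 'joint_positions': array([-1.037,  0.502, -0.427,  1.551,  0.221,  1.138, -0.21 ]), 'joint_velocities': array([ 0.001,  0.001, -0.001,  0.   ,  0.001, -0.001,  0.001]), 'joint_torque': array([ 0.0000e+00, -5.6951e+01, -5.8160e+00, -2.8093e+01,  1.1000e-02,
        1.2000e-02, -0.0000e+00]), 'eef_pos': array([0.174, 0.626, 0.23 ]), 'orientation': array([-4.240e-01, -3.113e+00,  3.000e-03]), 'contact_force': array([-0.321,  0.018, -1.285]), 'moment': array([-0.002, -0.019, -0.031]), 'gripper_width': np.float64(0.085)}
top [ 0.381 -0.056  1.012] [-2.132, 2.136, -0.207] [[399.68796154   0.         312.52464429]
 [  0.         399.68796154 194.6264776 ]
 [  0.           0.           1.        ]]
pump 0.95 [224. 200.] 7429 [223. 196.] [116.  70.] 0
handle 0.92 [196. 181.] 314 [197. 184.] [11. 43.] 3
barrel 0.91 [299. 283.] 822 [295. 281.] [75. 12.] 9
barrel 0.9 [424. 308.] 1008 [425. 306.] [82. 14.] 48
barrel 0.84 [383. 218.] 838 [386. 218.] [14. 74.] 75
tray 0.78 [382. 228.] 1697 [383. 220.] [34. 75.] 77
stop 0.28 [384. 221.] 875 [386. 219.] [15. 74.] 79
bar 0.55
[... 690 characters left out ...]
[57. 14.] 46
barrel 0.88 [367. 258.] 761 [366. 257.] [73. 12.] 25
barrel 0.86 [331. 348.] 1030 [332. 340.] [77. 18.] 90
tray 0.76 [360. 274.] 1328 [362. 272.] [78. 27.] 16
tray 0.5 [305. 194.] 305 [301. 196.] [19. 20.] 54
stop 0.81 [302. 196.] 325 [302. 196.] [21. 19.] 45
stop 0.7 [275. 153.] 214 [271. 155.] [14. 35.] 45
bar 0.67 [270. 155.] 240 [271. 155.] [13. 35.] 45
barrel_nose 0.96 [268. 252.] 686 [264. 252.] [58. 15.] 47
barrel_nose 0.91 [365. 258.] 760 [365. 257.] [71. 12.] 24
barrel_nose 0.66 [337. 345.] 935 [332. 340.] [75. 17.] 90
jar 0.79 [364. 172.] 339 [364. 172.] [23. 15.] 90
mouse 0.67 [315. 148.] 390 [316. 148.] [15. 30.] 63
board 0.97 [410. 218.] 919 [410. 215.] [46. 24.] 40
```

```bash
python3 - <<'E'
from h import *
a=cv2.imread("pics/top0.png");cv2.imwrite("pics/t1.png",cv2.resize(a[80:340,130:480],(800,594),interpolation=cv2.INTER_CUBIC))
a=cv2.imread("pics/side0.png");cv2.imwrite("pics/s1.png",cv2.resize(a[110:390,200:460],(558,600),interpolation=cv2.INTER_CUBIC))
E
```

```text
(no output)
```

View pics/t1.png

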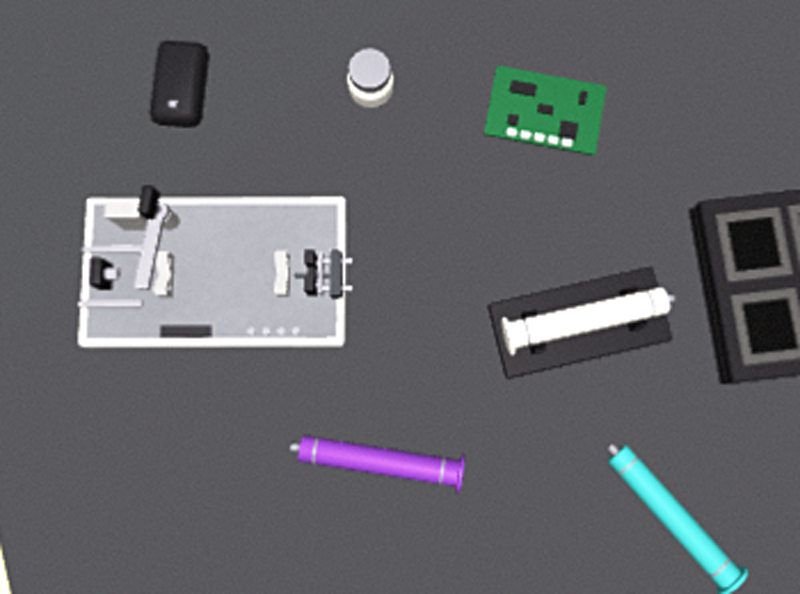

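View pics/s1.png

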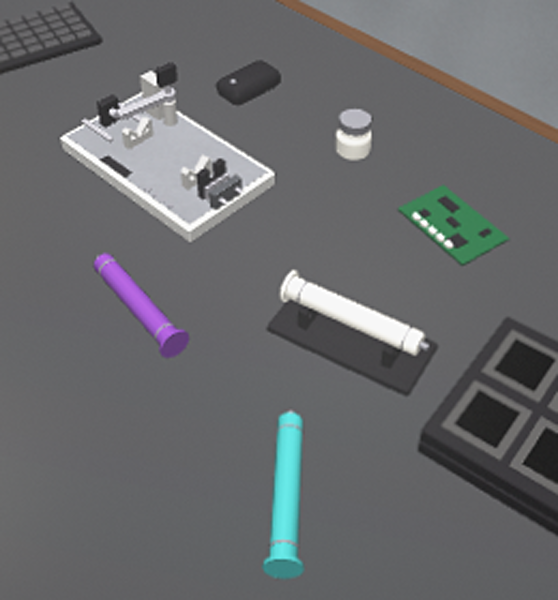

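The pictures show the white cartridge in the black tray at top pixel (386,219), nozzle to the right (crop 672,298). The look-alikes are purple at (295,281) and turquoise at (424,306). The pump is at (223,196), with its drive block on the left and stop on the right. The choice is the white one in the tray. I'll take a close crop for pump features.

```bash
python3 - <<'E'
from h import *
a=cv2.imread("pics/top0.png");b=cv2.imread("pics/side0.png")
cv2.imwrite("pics/t2.png",cv2.resize(a[155:240,160:290],(780,510),interpolation=cv2.INTER_CUBIC))
cv2.imwrite("pics/s2.png",cv2.resize(b[130:230,220:340],(720,600),interpolation=cv2.INTER_CUBIC))
for n in("top","side"):
    p=env.snapshot(n)
    for m in env.masks_of(p,"barrel"):
        r=cv2.minAreaRect(np.argwhere(m["mask"])[:,::-1].astype(np.float32)); 
        bx=cv2.boxPoints(r); 
        if np.linalg.norm(bx[0]-bx[1])<np.linalg.norm(bx[1]-bx[2]): e=(bx[0]+bx[1])/2,(bx[2]+bx[3])/2
        else: e=(bx[1]+bx[2])/2,(bx[0]+bx[3])/2
        A,B=onz(p,e[0],.046),onz(p,e[1],.046); ys,xs=np.nonzero(m["mask"])
        c=[xs.mean(),ys.mean()]
        print(n,m["p"].__round__(2),np.round(c),A.round(4),B.round(4),np.linalg.norm(A-B).round(3),"mid",((A+B)/2).round(4),"cent",onz(p,c,.046).round(4))
E
```

```text
top 0.76 [425. 307.] [ 0.3592 -0.2672] [ 0.2249 -0.3903] 0.182 mid [ 0.2921 -0.3287] cent [ 0.2888 -0.3335]
top 0.68 [296. 281.] [0.3622 0.0591] [ 0.335 -0.115] 0.176 mid [ 0.3486 -0.028 ] cent [ 0.3482 -0.0318]
top 0.65 [386. 218.] [ 0.5182 -0.3385] [ 0.4762 -0.1622] 0.181 mid [ 0.4972 -0.2503] cent [ 0.4968 -0.2488]
side 0.86 [333. 343.] [ 0.3392 -0.2858] [ 0.2071 -0.4121] 0.183 mid [ 0.2731 -0.3489] cent [ 0.2651 -0.3594]
side 0.79 [266. 253.] [0.3347 0.0347] [ 0.3169 -0.1466] 0.182 mid [ 0.3258 -0.056 ] cent [ 0.3284 -0.0646]
side 0.65 [364. 257.] [ 0.4719 -0.158 ] [ 0.514  -0.3433] 0.19 mid [ 0.4929 -0.2507] cent [ 0.4937 -0.2509]
side 0.47 [270. 153.] [0.64   0.2966] [0.5797 0.206 ] 0.109 mid [0.6098 0.2513] cent [0.6145 0.2564]
```

View pics/t2.png

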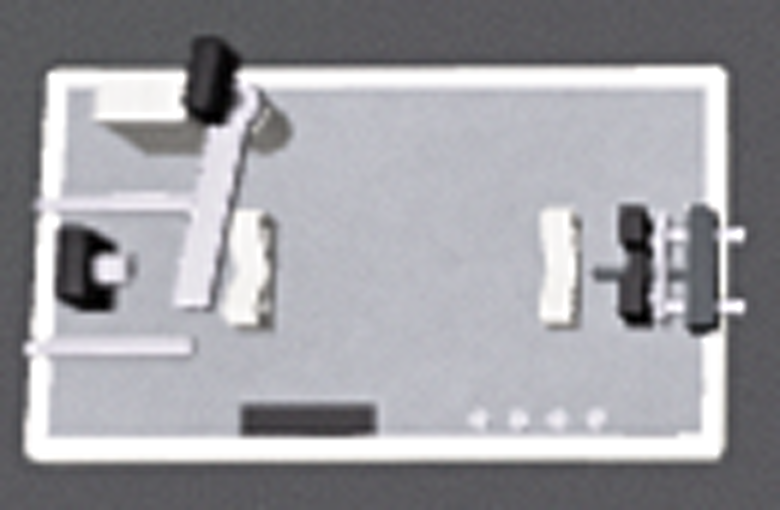

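View pics/s2.png

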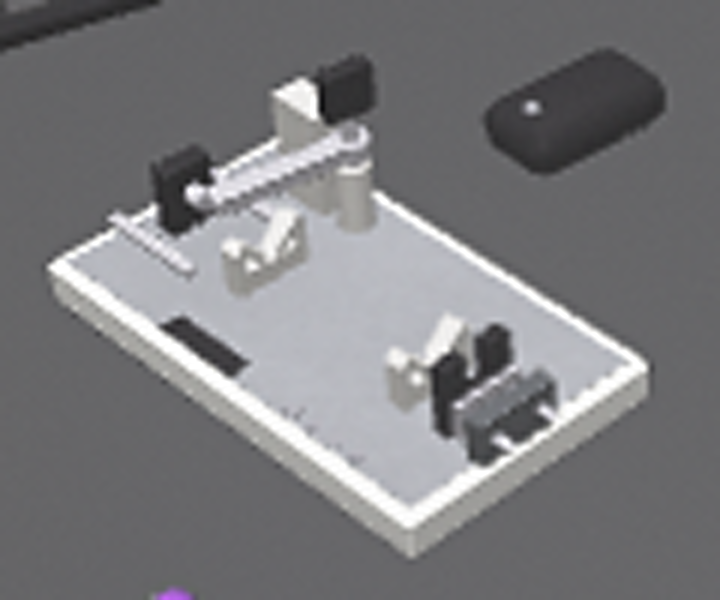

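```bash
python3 - <<'E'
from h import *
from scipy.optimize import least_squares
T=env.snapshot("top");S=env.snapshot("side")
t=lambda u,v:(160+(u+.5)/6-.5,155+(v+.5)/6-.5); s=lambda u,v:(220+(u+.5)/6-.5,130+(v+.5)/6-.5)
# (view,pixel,local xyz or base corner flag)
F=[(T,t(559,267),(0,-.054,.058),0),(T,t(247,267),(0,.072,.058),0),
(T,t(45,68),(.0825,.1425,.025),1),(T,t(727,67),(.0825,-.1425,.025),1),
(S,s(50,268),(-.0825,.1425,.025),1),(S,s(412,522),(-.0825,-.1425,.025),1),(S,s(648,365),(.0825,-.1425,.025),1),
(S,s(412,556),(-.0825,-.1425,0),1)]
def w(q,X): c,n=np.cos(q[2]),np.sin(q[2]); return np.array([q[0]+c*X[0]-n*X[1],q[1]+n*X[0]+c*X[1],X[2]])
def f(q):
    return np.concatenate([proj(p,w(q,np.array(X)+np.array([q[3],q[4],0])*b))[0]-uv for p,uv,X,b in F])
r=least_squares(f,[.58,.17,0,0,0]);q=r.x;print("pump",q.round(4),"\n",r.fun.reshape(-1,2).round(2).tolist())
inv=lambda p,z:None
for n,X in dict(post=(.062,.072,.111),ledge=(.062,.105,.09),rest1=(0,.072,.058),rest2=(0,-.054,.058)).items():
    a=w(q,X);print(n,a.round(4),"top crop",((proj(T,a)[0]-[160,155])*6).round(),"side crop",((proj(S,a)[0]-[220,130])*6).round())
# bar tip top centre z=.082, paddle top z=.126
for n,P,uv,z in(("bar tip T",T,t(194,303),.082),("bar tip S",S,s(205,195),.082),("paddle top T",T,t(211,70),.126),("post cap S",S,s(352,132),.085)):
    d=onz(P,uv,z)-q[:2];c,k=np.cos(q[2]),np.sin(q[2]);print(n,"pump frame",np.round([c*d[0]+k*d[1],-k*d[0]+c*d[1]],4))
E
```

```text
pump [0.5429 0.1275 0.0026 0.0082 0.0253] 
 [[0.27, -0.09], [-0.26, 0.08], [0.12, 0.09], [-0.32, 0.12], [-0.47, -1.13], [-0.31, 0.45], [0.89, -0.79], [0.21, 1.03]]
post [0.6047 0.1996 0.111 ] top crop [214.  83.] side crop [347.  90.]
ledge [0.6046 0.2326 0.09  ] top crop [144.  96.] side crop [309.  97.]
rest1 [0.5427 0.1995 0.058 ] top crop [243. 265.] side crop [264. 225.]
rest2 [0.5431 0.0735 0.058 ] top crop [558. 264.] side crop [430. 335.]
bar tip T pump frame [-0.0181  0.0848]
bar tip S pump frame [-0.023   0.0894]
paddle top T pump frame [0.0642 0.07  ]
post cap S pump frame [0.0623 0.0734]
```

>>> {"api": "drive_tool", "payload": {
  "targets": [
    {"dx": -4.4, "dy": -2.46, "jaw": 1},
    {"dx": -4.4, "dy": -2.46, "jaw": 1},
    {"dx": -4.4, "dy": -2.46, "jaw": 1},
    {"dx": -4.4, "dy": -2.46, "jaw": 1},
    {"dx": -4.4, "dy": -2.46, "jaw": 1},
    {"dx": -4.4, "dy": -2.46, "jaw": 1},
    {"dx": -4.4, "dy": -2.46, "jaw": 1},
    {"dx": -4.4, "dy": -2.46, "jaw": 1},
    {"dx": -4.4, "dy": -2.46, "jaw": 1},
    {"dx": -4.4, "dy": -2.46, "jaw": 1},
    {"dx": -4.4, "dy": -2.46, "jaw": 1},
    {"dx": -4.4, "dy": -2.46, "dz": 2, "jaw": 1}
  ]
}}

```text
$.targets[0]: bad value
```

```bash
cat > go.py <<'E'
# go.py x y z angle_deg : tool-frame deltas (cm, apply shift BEFORE yaw) to reach it
import sys
from h import *
o=env.get_obs(); M=R.from_rotvec(o["orientation"]).as_matrix()
print("t",round(float(o["time"]),2),"tcp",o["eef_pos"].round(4),"yang",np.degrees(np.arctan2(M[1,1],M[0,1])).round(1),"z",M[:,2].round(3),"F",np.round(o["contact_force"],1),"M",np.round(o["moment"],2),"w",round(float(o["gripper_width"]),4),"q7",o["joint_positions"][6].round(2))
if len(sys.argv)>4:
    a=[float(v) for v in sys.argv[1:]]
    print("d cm",(M.T@(np.array(a[:3])-o["eef_pos"])*100).round(2),"yaw",round((np.degrees(np.arctan2(M[1,1],M[0,1]))-a[3]+90)%180-90,1))
E
python3 go.py .6045 .1995 .15 80
```

```text
t 1.4 tcp [0.1738 0.6263 0.2313] yang 74.5 z [-0.  0. -1.] F [-0.5  0.3 -0.5] M [ 0.    0.01 -0.01] w 0.0853 q7 -0.21
d cm [-52.91 -29.61   8.13] yaw -5.5
```

>>> {"api": "drive_tool", "payload": {
  "targets": [
    {"dx": -4.4, "dy": -2.46, "dz": 0, "yaw": 0, "jaw": 1},
    {"dx": -4.4, "dy": -2.46, "dz": 0, "yaw": 0, "jaw": 1},
    {"dx": -4.4, "dy": -2.46, "dz": 0, "yaw": 0, "jaw": 1},
    {"dx": -4.4, "dy": -2.46, "dz": 0, "yaw": 0, "jaw": 1},
    {"dx": -4.4, "dy": -2.46, "dz": 0, "yaw": 0, "jaw": 1},
    {"dx": -4.4, "dy": -2.46, "dz": 0, "yaw": 0, "jaw": 1},
    {"dx": -4.4, "dy": -2.46, "dz": 0, "yaw": 0, "jaw": 1},
    {"dx": -4.4, "dy": -2.46, "dz": 0, "yaw": 0, "jaw": 1},
    {"dx": -4.4, "dy": -2.46, "dz": 0, "yaw": 0, "jaw": 1},
    {"dx": -4.4, "dy": -2.46, "dz": 0, "yaw": 0, "jaw": 1},
    {"dx": -4.4, "dy": -2.46, "dz": 0, "yaw": 0, "jaw": 1},
    {"dx": -4.4, "dy": -2.46, "dz": 2, "yaw": -5, "jaw": 1}
  ]
}}

```text
time: 2.9
eef_pos: [0.6062, 0.2002, 0.2131]
orientation: [0.284, 3.125, 0.003]
contact_force: [-0.6, 0.0, 0.3]
gripper_width: 0.085
```

```bash
python3 go.py .6045 .1995 .15 80
```

```text
t 2.9 tcp [0.6062 0.2002 0.2131] yang 79.6 z [ 0.004  0.002 -1.   ] F [-0.6  0.   0.3] M [-0.02 -0.07 -0.02] w 0.085 q7 0.93
d cm [ 0.18 -0.11  6.31] yaw -0.4
```

>>> {"api": "drive_tool", "payload": {
  "targets": [
    {"dx": 0.18, "dy": -0.1, "dz": 4, "yaw": 0, "jaw": 1},
    {"dx": 0, "dy": 0, "dz": 4, "yaw": 0, "jaw": 0.5},
    {"dx": 0, "dy": 0, "dz": 2.5, "yaw": 0, "jaw": 0},
    {"dx": 0, "dy": 0, "dz": 1.2, "yaw": 0, "jaw": -0.3},
    {"dx": 0, "dy": 0, "dz": 0, "yaw": 0, "jaw": -0.5},
    {"dx": 0, "dy": 0, "dz": 0, "yaw": 0, "jaw": -0.5},
    {"dx": 0, "dy": 0, "dz": 0, "yaw": 0, "jaw": -0.5}
  ]
}}

```text
time: 3.78
eef_pos: [0.6026, 0.2004, 0.0957]
orientation: [0.288, 3.126, 0.002]
contact_force: [0.5, 0.3, 1.0]
gripper_width: 0.0214
```

```bash
python3 - <<'E'
from h import *
S=env.snapshot("side");T=env.snapshot("top")
a=cv2.resize(S["image"][110:220,220:330],(400,400),interpolation=cv2.INTER_CUBIC);b=cv2.resize(T["image"][140:240,160:260],(400,400),interpolation=cv2.INTER_CUBIC)
cv2.imwrite("pics/g1.png",np.hstack([a,b]))
E
python3 go.py .6045 .1995 .096 80
```

```text
t 3.88 tcp [0.6023 0.2002 0.0953] yang 79.5 z [ 0.002  0.    -1.   ] F [ 0.2  1.5 -0.5] M [ 0.   -0.03  0.  ] w 0.0213 q7 0.89
d cm [-0.23 -0.03 -0.06] yaw -0.5
```

View pics/g1.png

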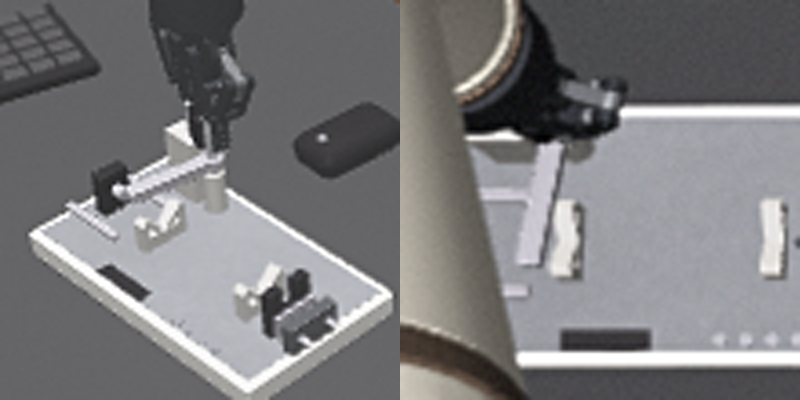

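Left (side view): the gripper is over the post at about (215,140), with the paddle hidden between the fingers. Right (top view): the bar is still at about 0.17 rad. I'll close and lift.

>>> {"api": "drive_tool", "payload": {
  "targets": [
    {"dx": -0.2, "dy": 0, "dz": 0, "yaw": 0, "jaw": -1},
    {"dx": 0, "dy": 0, "dz": 0, "yaw": 0, "jaw": -1},
    {"dx": 0, "dy": 0, "dz": 0, "yaw": 0, "jaw": -1},
    {"dx": 0, "dy": 0, "dz": 0, "yaw": 0, "jaw": -1},
    {"dx": 0, "dy": 0, "dz": -0.5, "yaw": 0, "jaw": -1},
    {"dx": 0, "dy": 0, "dz": -0.5, "yaw": 0, "jaw": -1}
  ]
}}

```text
time: 4.62
eef_pos: [0.6029, 0.2011, 0.1029]
orientation: [-0.286, -3.127, -0.002]
contact_force: [3.5, 5.5, -12.2]
gripper_width: 0.0109
```

```bash
python3 go.py .6045 .1995 .122 80
```

```text
t 4.62 tcp [0.6029 0.2011 0.1029] yang 79.6 z [-0.001  0.002 -1.   ] F [  3.5   5.5 -12.2] M [ 1.22 -0.63  0.03] w 0.0109 q7 0.9
d cm [-0.18 -0.12 -1.91] yaw -0.4
```

>>> {"api": "drive_tool", "payload": {
  "targets": [
    {"dx": -0.1, "dy": -0.1, "dz": -0.6, "yaw": 0, "jaw": -1},
    {"dx": 0, "dy": 0, "dz": -0.6, "yaw": 0, "jaw": -1},
    {"dx": 0, "dy": 0, "dz": -0.6, "yaw": 0, "jaw": -1},
    {"dx": 0, "dy": 0, "dz": -0.2, "yaw": 0, "jaw": -1},
    {"dx": 0, "dy": 0, "dz": 0, "yaw": 0, "jaw": -1}
  ]
}}

```text
time: 5.25
eef_pos: [0.603, 0.2008, 0.1221]
orientation: [-0.285, -3.126, -0.004]
contact_force: [2.4, 7.4, -15.0]
gripper_width: 0.0108
```

>>> {"api": "drive_tool", "payload": {
  "targets": [
    {"dx": 0, "dy": 0, "dz": -0.1, "yaw": 8, "jaw": -1},
    {"dx": 0, "dy": 0, "dz": 0, "yaw": 8, "jaw": -1},
    {"dx": 0, "dy": 0, "dz": 0, "yaw": 8, "jaw": -1},
    {"dx": 0, "dy": 0, "dz": 0, "yaw": 8, "jaw": -1},
    {"dx": 0, "dy": 0, "dz": 0, "yaw": 8, "jaw": -1},
    {"dx": 0, "dy": 0, "dz": 0, "yaw": 8, "jaw": -1},
    {"dx": 0, "dy": 0, "dz": 0, "yaw": 8, "jaw": -1},
    {"dx": 0, "dy": 0, "dz": 0, "yaw": 6, "jaw": -1},
    {"dx": 0, "dy": 0, "dz": 0, "yaw": 0, "jaw": -1}
  ]
}}

```text
time: 6.38
eef_pos: [0.6038, 0.2021, 0.1233]
orientation: [-1.855, -2.533, -0.004]
contact_force: [5.0, 8.5, -15.1]
gripper_width: 0.0113
```

```bash
python3 go.py .6035 .2 .115 18
```

```text
t 6.38 tcp [0.6038 0.2021 0.1233] yang 17.6 z [-0.001  0.003 -1.   ] F [  5.    8.5 -15.1] M [ 1.86 -1.09 -0.06] w 0.0113 q7 -0.05
d cm [-0.19 -0.09  0.83] yaw -0.4
```

>>> {"api": "drive_tool", "payload": {
  "targets": [
    {"dx": 0.15, "dy": 0.1, "dz": 0.3, "yaw": 0, "jaw": -1},
    {"dx": 0, "dy": 0, "dz": 0.3, "yaw": 0, "jaw": -1},
    {"dx": 0, "dy": 0, "dz": 0.2, "yaw": 0, "jaw": -1},
    {"dx": 0, "dy": 0, "dz": 0.1, "yaw": 0, "jaw": -1},
    {"dx": 0, "dy": 0, "dz": 0, "yaw": 0, "jaw": -1}
  ]
}}

```text
time: 7.0
eef_pos: [0.604, 0.2022, 0.1152]
orientation: [-1.854, -2.533, -0.001]
contact_force: [1.2, 5.6, -7.7]
gripper_width: 0.011
```

>>> {"api": "drive_tool", "payload": {
  "targets": [
    {"dx": 0.1, "dy": 0, "dz": 0.1, "yaw": 0, "jaw": -1},
    {"dx": 0.05, "dy": 0, "dz": 0.1, "yaw": 0, "jaw": -1},
    {"dx": 0, "dy": 0, "dz": 0, "yaw": 0, "jaw": -1}
  ]
}}

```text
time: 7.38
eef_pos: [0.6041, 0.2022, 0.1151]
orientation: [-1.857, -2.533, -0.0]
contact_force: [-5.1, 3.3, 4.5]
gripper_width: 0.0109
```

>>> {"api": "drive_tool", "payload": {
  "targets": [
    {"dx": 0, "dy": 0, "dz": 0, "yaw": 0, "jaw": 0},
    {"dx": 0, "dy": 0, "dz": 0, "yaw": 0, "jaw": 0},
    {"dx": 0, "dy": 0, "dz": 0, "yaw": 0, "jaw": 0.2},
    {"dx": 0, "dy": 0, "dz": -3, "yaw": 0, "jaw": 0.2},
    {"dx": 0, "dy": 0, "dz": -5, "yaw": 0, "jaw": 0.2},
    {"dx": 0, "dy": 0, "dz": -2, "yaw": 0, "jaw": 0.5}
  ]
}}

```text
time: 8.12
eef_pos: [0.6064, 0.2016, 0.2177]
orientation: [1.857, 2.53, 0.006]
contact_force: [-0.5, -0.1, 0.1]
gripper_width: 0.0637
```

```bash
python3 go.py .496 -.255 .2 13
```

```text
t 8.12 tcp [0.6064 0.2016 0.2177] yang 17.4 z [ 0.005  0.001 -1.   ] F [-0.5 -0.1  0.1] M [ 0.04 -0.   -0.05] w 0.0637 q7 -0.05
d cm [-40.25 -24.23   1.66] yaw 4.4
```

>>> {"api": "drive_tool", "payload": {
  "targets": [
    {"dx": -3.66, "dy": -2.2, "dz": 0, "yaw": 0, "jaw": 0.6},
    {"dx": -3.66, "dy": -2.2, "dz": 0, "yaw": 0, "jaw": 0.6},
    {"dx": -3.66, "dy": -2.2, "dz": 0, "yaw": 0, "jaw": 0.6},
    {"dx": -3.66, "dy": -2.2, "dz": 0, "yaw": 0, "jaw": 0.6},
    {"dx": -3.66, "dy": -2.2, "dz": 0, "yaw": 0, "jaw": 0.6},
    {"dx": -3.66, "dy": -2.2, "dz": 0, "yaw": 0, "jaw": 0.6},
    {"dx": -3.66, "dy": -2.2, "dz": 0, "yaw": 0, "jaw": 0.6},
    {"dx": -3.66, "dy": -2.2, "dz": 0, "yaw": 0, "jaw": 0.6},
    {"dx": -3.66, "dy": -2.2, "dz": 0, "yaw": 0, "jaw": 0.6},
    {"dx": -3.66, "dy": -2.2, "dz": 2, "yaw": 0, "jaw": 0.6},
    {"dx": -3.66, "dy": -2.2, "dz": 4, "yaw": 4.4, "jaw": 0.6},
    {"dx": 0, "dy": 0, "dz": 4, "yaw": 0, "jaw": 0.6}
  ]
}}

```text
time: 9.62
eef_pos: [0.4931, -0.2607, 0.1139]
orientation: [1.962, 2.45, -0.004]
contact_force: [0.5, 0.5, -0.1]
gripper_width: 0.0682
```

```bash
python3 - <<'E'
from h import *
S=env.snapshot("side");T=env.snapshot("top")
a=cv2.resize(S["image"][190:310,310:430],(400,400),interpolation=cv2.INTER_CUBIC);b=cv2.resize(T["image"][155:235,160:240],(400,400),interpolation=cv2.INTER_CUBIC)
cv2.imwrite("pics/g2.png",np.hstack([a,b]))
E
python3 go.py .496 -.255 .027 13
```

```text
t 9.72 tcp [ 0.4908 -0.2547  0.1103] yang 13.0 z [-0.008  0.003 -1.   ] F [-0.1  0.5  0.2] M [ 0.09  0.08 -0.  ] w 0.0682 q7 0.76
d cm [-0.18  0.56  8.32] yaw -0.0
```

View pics/g2.png

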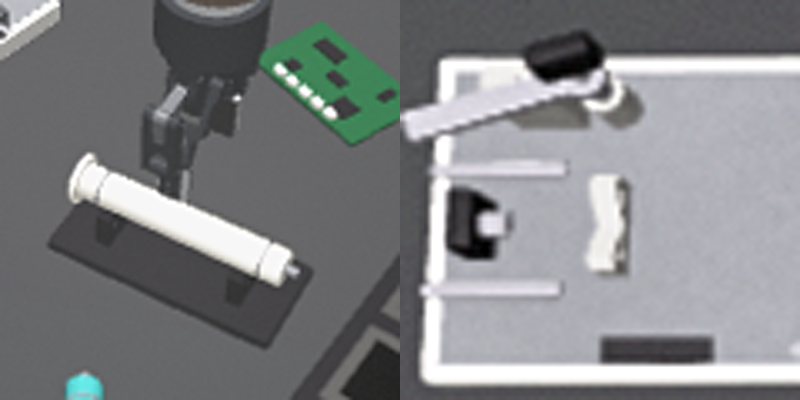

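The bar is parked over the ledge (tip at the right panel's left edge, about (415,120)). The white cartridge lies in the tray under the open gripper, nozzle at (292,270). I'll go down, grip and lift.

>>> {"api": "drive_tool", "payload": {
  "targets": [
    {"dx": -0.1, "dy": 0.45, "dz": 3.5, "yaw": 0, "jaw": 0.6},
    {"dx": 0, "dy": 0, "dz": 3, "yaw": 0, "jaw": 0.6},
    {"dx": 0, "dy": 0, "dz": 1.8, "yaw": 0, "jaw": 0.6},
    {"dx": 0, "dy": 0, "dz": 0, "yaw": 0, "jaw": 0},
    {"dx": 0, "dy": 0, "dz": 0, "yaw": 0, "jaw": -0.2},
    {"dx": 0, "dy": 0, "dz": 0, "yaw": 0, "jaw": -1},
    {"dx": 0, "dy": 0, "dz": 0, "yaw": 0, "jaw": -1},
    {"dx": 0, "dy": 0, "dz": 0, "yaw": 0, "jaw": -1},
    {"dx": 0, "dy": 0, "dz": 0, "yaw": 0, "jaw": -1}
  ]
}}

```text
time: 10.85
eef_pos: [0.4961, -0.2564, 0.0328]
orientation: [-1.954, -2.456, 0.004]
contact_force: [-9.4, -0.2, 10.3]
gripper_width: 0.0256
```

```bash
python3 go.py .496 -.255 .027 13
```

```text
t 10.85 tcp [ 0.4961 -0.2564  0.0328] yang 13.0 z [-0.004 -0.    -1.   ] F [-9.4 -0.2 10.3] M [-0.1   2.05  0.05] w 0.0256 q7 0.79
d cm [0.14 0.02 0.58] yaw -0.0
```

>>> {"api": "drive_tool", "payload": {
  "targets": [
    {"dx": 0, "dy": 0, "dz": 0, "yaw": 0, "jaw": 0},
    {"dx": 0, "dy": 0, "dz": 0, "yaw": 0, "jaw": 0},
    {"dx": 0, "dy": 0, "dz": 0, "yaw": 0, "jaw": 0}
  ]
}}

```text
time: 11.22
eef_pos: [0.5001, -0.2549, 0.0318]
orientation: [1.952, 2.46, 0.001]
contact_force: [0.1, 1.2, -0.1]
gripper_width: 0.0427
```

```bash
python3 go.py .495 -.255 .023 13
```

```text
t 11.22 tcp [ 0.5001 -0.2549  0.0318] yang 13.1 z [ 0.001 -0.    -1.   ] F [ 0.1  1.2 -0.1] M [0.01 0.   0.03] w 0.0427 q7 0.79
d cm [ 0.11 -0.5   0.88] yaw 0.1
```

>>> {"api": "drive_tool", "payload": {
  "targets": [
    {"dx": 0.1, "dy": -0.45, "dz": 0.8, "yaw": 0, "jaw": 0},
    {"dx": 0, "dy": 0, "dz": 0, "yaw": 0, "jaw": -0.1},
    {"dx": 0, "dy": 0, "dz": 0, "yaw": 0, "jaw": -1},
    {"dx": 0, "dy": 0, "dz": 0, "yaw": 0, "jaw": -1},
    {"dx": 0, "dy": 0, "dz": 0, "yaw": 0, "jaw": -1},
    {"dx": 0, "dy": 0, "dz": 0, "yaw": 0, "jaw": -1}
  ]
}}

```text
time: 11.98
eef_pos: [0.4953, -0.2548, 0.0235]
orientation: [1.953, 2.46, 0.001]
contact_force: [3.5, 2.4, 1.5]
gripper_width: 0.0262
```

```bash
python3 go.py .495 -.255 .023 13
```

```text
t 11.97 tcp [ 0.4953 -0.2548  0.0235] yang 13.1 z [ 0.001  0.    -1.   ] F [3.5 2.4 1.5] M [ 0.35 -0.49 -0.01] w 0.0262 q7 0.8
d cm [-0.01 -0.03  0.05] yaw 0.1
```

>>> {"api": "drive_tool", "payload": {
  "targets": [
    {"dx": 0, "dy": 0, "dz": -1, "yaw": 0, "jaw": -1},
    {"dx": 0, "dy": 0, "dz": -3, "yaw": 0, "jaw": -1},
    {"dx": 0, "dy": 0, "dz": -4, "yaw": 0, "jaw": -1},
    {"dx": 0, "dy": 0, "dz": -2, "yaw": 0, "jaw": -1},
    {"dx": 0, "dy": 0, "dz": 0, "yaw": 0, "jaw": -1}
  ]
}}

```text
time: 12.6
eef_pos: [0.4953, -0.2562, 0.1253]
orientation: [1.953, 2.457, 0.001]
contact_force: [-0.2, -0.2, -1.4]
gripper_width: 0.0264
```

```bash
python3 go.py .543 .133 .122 0.15
```

```text
t 12.6 tcp [ 0.4953 -0.2562  0.1253] yang 13.0 z [ 0.003 -0.002 -1.   ] F [-0.2 -0.2 -1.4] M [-0.04 -0.08  0.01] w 0.0264 q7 0.76
d cm [36.85 13.43  0.27] yaw 12.9
```

>>> {"api": "drive_tool", "payload": {
  "targets": [
    {"dx": 3.0, "dy": 1.1, "dz": 0, "yaw": 0, "jaw": -1},
    {"dx": 3.5, "dy": 1.27, "dz": 0, "yaw": 0, "jaw": -1},
    {"dx": 3.5, "dy": 1.27, "dz": 0, "yaw": 0, "jaw": -1},
    {"dx": 3.5, "dy": 1.27, "dz": 0, "yaw": 0, "jaw": -1},
    {"dx": 3.5, "dy": 1.27, "dz": 0, "yaw": 0, "jaw": -1},
    {"dx": 3.5, "dy": 1.27, "dz": 0, "yaw": 0, "jaw": -1},
    {"dx": 3.5, "dy": 1.27, "dz": 0, "yaw": 0, "jaw": -1},
    {"dx": 3.5, "dy": 1.27, "dz": 0, "yaw": 0, "jaw": -1},
    {"dx": 3.5, "dy": 1.27, "dz": 0, "yaw": 0, "jaw": -1},
    {"dx": 3.5, "dy": 1.27, "dz": 0, "yaw": 0, "jaw": -1},
    {"dx": 2.3, "dy": 0.85, "dz": 0, "yaw": 6, "jaw": -1},
    {"dx": 0, "dy": 0, "dz": 0, "yaw": 6.9, "jaw": -1}
  ]
}}

```text
time: 14.1
eef_pos: [0.5404, 0.1362, 0.1217]
orientation: [-2.216, -2.224, 0.003]
contact_force: [0.4, -0.0, -0.5]
gripper_width: 0.0268
```

>>> {"api": "drive_tool", "payload": {
  "targets": [
    {"dx": 0, "dy": 0, "dz": 0, "yaw": 0, "jaw": -1},
    {"dx": 0, "dy": 0, "dz": 0, "yaw": 0, "jaw": -1}
  ]
}}

```text
time: 14.35
eef_pos: [0.5411, 0.1327, 0.1225]
orientation: [-2.216, -2.226, 0.003]
contact_force: [0.0, -1.0, -1.4]
gripper_width: 0.0266
```

```bash
python3 - <<'E'
from h import *
S=env.snapshot("side");T=env.snapshot("top")
a=cv2.resize(S["image"][120:230,220:330],(400,400),interpolation=cv2.INTER_CUBIC);b=cv2.resize(T["image"][140:260,170:290],(400,400),interpolation=cv2.INTER_CUBIC)
cv2.imwrite("pics/g3.png",np.hstack([a,b]))
for p in(S,T):
  for m in env.masks_of(p,"barrel"):
    pts=np.argwhere(m["mask"])[:,::-1].astype(np.float32); r=cv2.minAreaRect(pts);bx=cv2.boxPoints(r)
    e=((bx[0]+bx[1])/2,(bx[2]+bx[3])/2) if np.linalg.norm(bx[0]-bx[1])<np.linalg.norm(bx[1]-bx[2]) else ((bx[1]+bx[2])/2,(bx[0]+bx[3])/2)
    z=env.get_obs()["eef_pos"][2]+.0225; print(round(m["p"],2),len(pts),onz(p,e[0],z).round(4),onz(p,e[1],z).round(4))
E
python3 go.py .543 .133 .05 0.15
```

```text
0.89 305 [0.5404 0.24  ] [0.5392 0.0397]
0.82 624 [ 0.285 -0.048] [ 0.2692 -0.2084]
0.77 1001 [ 0.2887 -0.3327] [ 0.1722 -0.4441]
0.95 443 [0.5415 0.0422] [0.5416 0.1253]
0.75 817 [0.3666 0.0468] [ 0.3379 -0.1091]
0.68 430 [ 0.7563 -0.0214] [ 0.6962 -0.0217]
0.55 922 [ 0.3596 -0.2477] [ 0.2404 -0.3564]
t 14.55 tcp [0.5416 0.1331 0.1232] yang 0.2 z [-0. -0. -1.] F [-0.4 -0.4 -1.5] M [-0.   -0.   -0.06] w 0.0261 q7 -0.21
d cm [-0.01  0.14  7.32] yaw 0.0
```

View pics/g3.png

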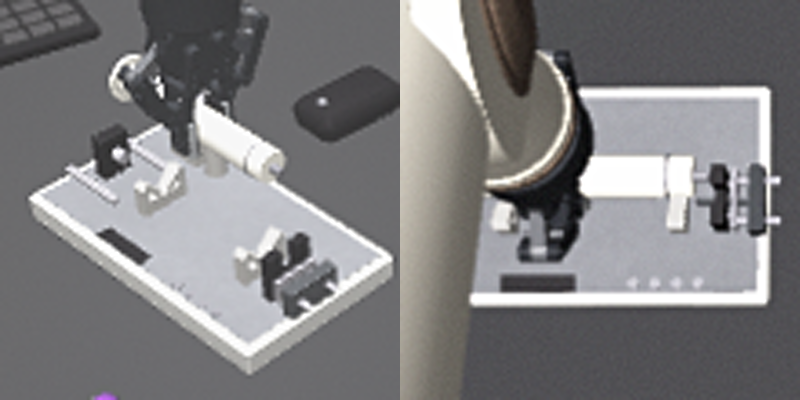

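The side view shows the barrel level above the channel, flange at (125,78). The top view shows its nose over the front rest at (680,175), with the stop at (720,195) still clear. I'll shift back 7 mm and lower slowly.

>>> {"api": "drive_tool", "payload": {
  "targets": [
    {"dx": 0.7, "dy": 0.14, "dz": 1, "yaw": 0, "jaw": -1},
    {"dx": 0, "dy": 0, "dz": 2.5, "yaw": 0, "jaw": -1},
    {"dx": 0, "dy": 0, "dz": 2.4, "yaw": 0, "jaw": -1},
    {"dx": 0, "dy": 0, "dz": 1.2, "yaw": 0, "jaw": -1},
    {"dx": 0, "dy": 0, "dz": 0.4, "yaw": 0, "jaw": -1},
    {"dx": 0, "dy": 0, "dz": 0.2, "yaw": 0, "jaw": -1},
    {"dx": 0, "dy": 0, "dz": 0, "yaw": 0, "jaw": -1}
  ]
}}

```text
time: 15.42
eef_pos: [0.5436, 0.1408, 0.0469]
orientation: [2.218, 2.225, 0.002]
contact_force: [0.2, 0.6, -0.3]
gripper_width: 0.0267
```

```bash
python3 go.py .543 .14 .0375 0.15
```

```text
t 15.43 tcp [0.5436 0.1408 0.0469] yang 0.2 z [ 0.001  0.    -1.   ] F [ 0.2  0.6 -0.3] M [-0.04 -0.02  0.03] w 0.0267 q7 -0.2
d cm [-0.08 -0.06  0.94] yaw 0.0
```

>>> {"api": "drive_tool", "payload": {
  "targets": [
    {"dx": 0, "dy": 0, "dz": 0.25, "yaw": 0, "jaw": -1},
    {"dx": 0, "dy": 0, "dz": 0.25, "yaw": 0, "jaw": -1},
    {"dx": 0, "dy": 0, "dz": 0.15, "yaw": 0, "jaw": -1},
    {"dx": 0, "dy": 0, "dz": 0.1, "yaw": 0, "jaw": -1},
    {"dx": 0, "dy": 0, "dz": 0, "yaw": 0, "jaw": -1}
  ]
}}

```text
time: 16.05
eef_pos: [0.543, 0.1407, 0.0387]
orientation: [-2.218, -2.225, 0.0]
contact_force: [-0.4, 0.2, -0.7]
gripper_width: 0.0261
```

>>> {"api": "drive_tool", "payload": {
  "targets": [
    {"dx": 0, "dy": 0, "dz": 0.1, "yaw": 0, "jaw": -1},
    {"dx": 0, "dy": 0, "dz": 0, "yaw": 0, "jaw": -1}
  ]
}}

```text
time: 16.3
eef_pos: [0.543, 0.1407, 0.0377]
orientation: [-2.218, -2.225, 0.0]
contact_force: [0.2, 0.9, -0.3]
gripper_width: 0.0267
```

>>> {"api": "drive_tool", "payload": {
  "targets": [
    {"dx": 0, "dy": 0, "dz": 0.1, "yaw": 0, "jaw": -1},
    {"dx": 0, "dy": 0, "dz": 0, "yaw": 0, "jaw": -1}
  ]
}}

```text
time: 16.55
eef_pos: [0.543, 0.1407, 0.0373]
orientation: [-2.218, -2.225, -0.0]
contact_force: [-1.6, -1.2, 4.2]
gripper_width: 0.0267
```

>>> {"api": "drive_tool", "payload": {
  "targets": [
    {"dx": 0, "dy": 0, "dz": -0.04, "yaw": 0, "jaw": -1},
    {"dx": -0.2, "dy": 0, "dz": 0, "yaw": 0, "jaw": -1},
    {"dx": -0.2, "dy": 0, "dz": 0, "yaw": 0, "jaw": -1},
    {"dx": -0.1, "dy": 0, "dz": 0, "yaw": 0, "jaw": -1},
    {"dx": 0, "dy": 0, "dz": 0, "yaw": 0, "jaw": -1}
  ]
}}

```text
time: 17.18
eef_pos: [0.543, 0.136, 0.0373]
orientation: [-2.217, -2.225, -0.0]
contact_force: [-1.5, 1.9, 1.9]
gripper_width: 0.0265
```

>>> {"api": "drive_tool", "payload": {
  "targets": [
    {"dx": -0.1, "dy": 0, "dz": 0, "yaw": 0, "jaw": -1},
    {"dx": -0.1, "dy": 0, "dz": 0, "yaw": 0, "jaw": -1},
    {"dx": 0, "dy": 0, "dz": 0, "yaw": 0, "jaw": -1}
  ]
}}

```text
time: 17.55
eef_pos: [0.543, 0.1338, 0.0372]
orientation: [-2.218, -2.225, -0.0]
contact_force: [-1.4, 3.4, 2.8]
gripper_width: 0.0268
```

>>> {"api": "drive_tool", "payload": {
  "targets": [
    {"dx": -0.1, "dy": 0, "dz": 0, "yaw": 0, "jaw": -1},
    {"dx": -0.1, "dy": 0, "dz": 0, "yaw": 0, "jaw": -1},
    {"dx": 0, "dy": 0, "dz": 0, "yaw": 0, "jaw": -1}
  ]
}}

```text
time: 17.92
eef_pos: [0.543, 0.1316, 0.0372]
orientation: [-2.218, -2.225, 0.0]
contact_force: [-2.3, 4.0, 4.6]
gripper_width: 0.0265
```

>>> {"api": "drive_tool", "payload": {
  "targets": [
    {"dx": 0, "dy": 0, "dz": -0.04, "yaw": 0, "jaw": -1},
    {"dx": 0, "dy": 0, "dz": 0, "yaw": 0, "jaw": -1}
  ]
}}

```text
time: 18.18
eef_pos: [0.543, 0.1306, 0.0373]
orientation: [2.219, 2.224, -0.001]
contact_force: [-1.6, 1.1, 2.0]
gripper_width: 0.0266
```

>>> {"api": "drive_tool", "payload": {
  "targets": [
    {"dx": -0.1, "dy": 0, "dz": 0, "yaw": 0, "jaw": -1},
    {"dx": 0, "dy": 0, "dz": 0, "yaw": 0, "jaw": -1}
  ]
}}

```text
time: 18.42
eef_pos: [0.543, 0.13, 0.0374]
orientation: [2.218, 2.224, -0.001]
contact_force: [-1.5, -0.7, 0.0]
gripper_width: 0.0266
```

>>> {"api": "drive_tool", "payload": {
  "targets": [
    {"dx": -0.1, "dy": 0, "dz": 0, "yaw": 0, "jaw": -1},
    {"dx": 0, "dy": 0, "dz": 0, "yaw": 0, "jaw": -1}
  ]
}}

```text
time: 18.68
eef_pos: [0.5431, 0.1293, 0.0375]
orientation: [2.218, 2.225, -0.0]
contact_force: [-0.0, 0.6, -0.6]
gripper_width: 0.0266
```

>>> {"api": "drive_tool", "payload": {
  "targets": [
    {"dx": -0.1, "dy": 0, "dz": 0, "yaw": 0, "jaw": -1},
    {"dx": -0.1, "dy": 0, "dz": 0, "yaw": 0, "jaw": -1},
    {"dx": 0, "dy": 0, "dz": 0, "yaw": 0, "jaw": -1}
  ]
}}

```text
time: 19.05
eef_pos: [0.5432, 0.1277, 0.0376]
orientation: [-2.218, -2.225, -0.0]
contact_force: [-0.4, 1.0, -1.3]
gripper_width: 0.0265
```

>>> {"api": "drive_tool", "payload": {
  "targets": [
    {"dx": -0.1, "dy": 0, "dz": 0, "yaw": 0, "jaw": -1},
    {"dx": -0.1, "dy": 0, "dz": 0, "yaw": 0, "jaw": -1},
    {"dx": 0, "dy": 0, "dz": 0, "yaw": 0, "jaw": -1}
  ]
}}

```text
time: 19.42
eef_pos: [0.5431, 0.1264, 0.0377]
orientation: [-2.217, -2.225, -0.001]
contact_force: [0.5, 4.1, -1.1]
gripper_width: 0.0266
```

>>> {"api": "drive_tool", "payload": {
  "targets": [
    {"dx": -0.1, "dy": 0, "dz": 0, "yaw": 0, "jaw": -1},
    {"dx": 0, "dy": 0, "dz": 0, "yaw": 0, "jaw": -1}
  ]
}}

```text
time: 19.68
eef_pos: [0.5431, 0.1262, 0.0377]
orientation: [-2.216, -2.226, -0.002]
contact_force: [-1.7, 5.6, -1.0]
gripper_width: 0.0267
```

>>> {"api": "drive_tool", "payload": {
  "targets": [
    {"dx": -0.06, "dy": 0, "dz": 0, "yaw": 0, "jaw": -1},
    {"dx": 0, "dy": 0, "dz": 0, "yaw": 0, "jaw": -1}
  ]
}}

```text
time: 19.92
eef_pos: [0.5431, 0.1262, 0.0378]
orientation: [-2.215, -2.226, -0.003]
contact_force: [-0.4, 6.9, -1.5]
gripper_width: 0.0263
```

>>> {"api": "drive_tool", "payload": {
  "targets": [
    {"dx": 0, "dy": 0, "dz": 0, "yaw": 0, "jaw": -1}
  ]
}}

```text
time: 20.05
eef_pos: [0.5431, 0.1262, 0.0378]
orientation: [-2.215, -2.226, -0.003]
contact_force: [-0.6, 6.8, -0.7]
gripper_width: 0.0266
```

```bash
python3 - <<'E'
from h import *
S=env.snapshot("side");T=env.snapshot("top")
a=cv2.resize(S["image"][160:220,270:330],(400,400),interpolation=cv2.INTER_CUBIC);b=cv2.resize(T["image"][170:230,230:290],(400,400),interpolation=cv2.INTER_CUBIC)
cv2.imwrite("pics/g4.png",np.hstack([a,b]))
E
python3 go.py .543 .125 .0375 0.15
```

```text
t 20.15 tcp [0.5431 0.1262 0.0378] yang 0.3 z [ 0.     0.002 -1.   ] F [-0.5  7.1 -0.6] M [1.41 0.15 0.01] w 0.0262 q7 -0.17
d cm [-0.12 -0.01  0.03] yaw 0.1
```

View pics/g4.png

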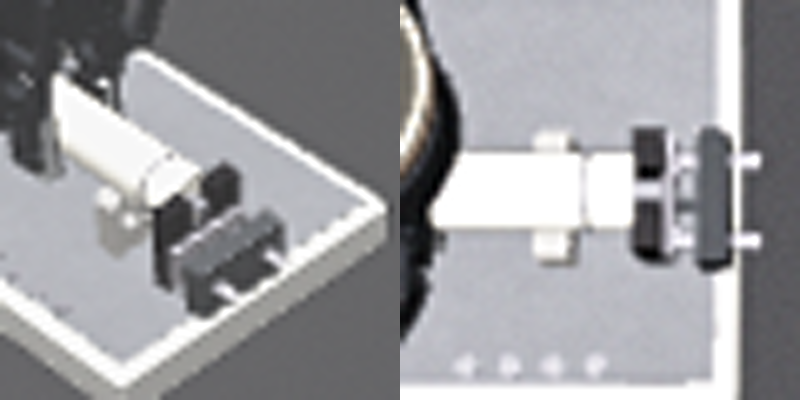

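Shoulder flush on the pad cheeks (650,190), nozzle in the slot, Fy a steady 7 N with no further motion, so it is home. I'll seat it by a hair and let go.

>>> {"api": "drive_tool", "payload": {
  "targets": [
    {"dx": 0, "dy": 0, "dz": 0.06, "yaw": 0, "jaw": -1},
    {"dx": 0, "dy": 0, "dz": 0, "yaw": 0, "jaw": -1}
  ]
}}

```text
time: 20.4
eef_pos: [0.5431, 0.1263, 0.0374]
orientation: [-2.215, -2.226, -0.003]
contact_force: [-1.3, 7.3, 0.9]
gripper_width: 0.0269
```

>>> {"api": "drive_tool", "payload": {
  "targets": [
    {"dx": 0, "dy": 0, "dz": 0, "yaw": 0, "jaw": -0.2},
    {"dx": 0, "dy": 0, "dz": 0, "yaw": 0, "jaw": -0.1},
    {"dx": 0, "dy": 0, "dz": 0, "yaw": 0, "jaw": 0},
    {"dx": 0, "dy": 0, "dz": 0, "yaw": 0, "jaw": 0.2},
    {"dx": 0, "dy": 0, "dz": 0, "yaw": 0, "jaw": 0.3}
  ]
}}

```text
time: 21.02
eef_pos: [0.5431, 0.1239, 0.037]
orientation: [2.218, 2.225, -0.0]
contact_force: [-0.7, -0.9, 0.6]
gripper_width: 0.055
```

```bash
python3 go.py .604 .201 .19 17.5
```

```text
t 21.02 tcp [0.5431 0.1239 0.037 ] yang 0.2 z [-0. -0. -1.] F [-0.7 -0.9  0.6] M [ 0.    0.   -0.02] w 0.055 q7 -0.17
d cm [  7.69   6.11 -15.31] yaw -17.3
```

>>> {"api": "drive_tool", "payload": {
  "targets": [
    {"dx": 0, "dy": 0, "dz": -2, "yaw": 0, "jaw": 0.3},
    {"dx": 0, "dy": 0, "dz": -4, "yaw": 0, "jaw": 0.3},
    {"dx": 0, "dy": 0, "dz": -5, "yaw": 0, "jaw": 0.3},
    {"dx": 0, "dy": 0, "dz": -4.3, "yaw": 0, "jaw": 0.3},
    {"dx": 3.8, "dy": 3, "dz": 0, "yaw": 0, "jaw": 0.3},
    {"dx": 3.8, "dy": 3, "dz": 0, "yaw": 0, "jaw": 0.3},
    {"dx": 0, "dy": 0, "dz": 0, "yaw": -8.6, "jaw": 0.3},
    {"dx": 0, "dy": 0, "dz": 0, "yaw": -8.7, "jaw": 0.3},
    {"dx": 0, "dy": 0, "dz": 0, "yaw": 0, "jaw": 0.3}
  ]
}}

```text
time: 22.15
eef_pos: [0.6027, 0.2002, 0.1897]
orientation: [-1.859, -2.532, 0.0]
contact_force: [0.6, 0.6, -1.6]
gripper_width: 0.0552
```

```bash
python3 - <<'E'
from h import *
S=env.snapshot("side");T=env.snapshot("top")
a=cv2.resize(S["image"][120:220,220:320],(400,400),interpolation=cv2.INTER_CUBIC);b=cv2.resize(T["image"][150:230,210:290],(400,400),interpolation=cv2.INTER_CUBIC)
cv2.imwrite("pics/g5.png",np.hstack([a,b]))
E
python3 go.py .604 .202 .115 17.5
```

```text
t 22.25 tcp [0.6028 0.2    0.1899] yang 17.3 z [-0.  0. -1.] F [-0.4 -1.1  0.2] M [-0.01  0.04  0.02] w 0.0554 q7 -0.02
d cm [0.16 0.18 7.49] yaw -0.2
```

View pics/g5.png

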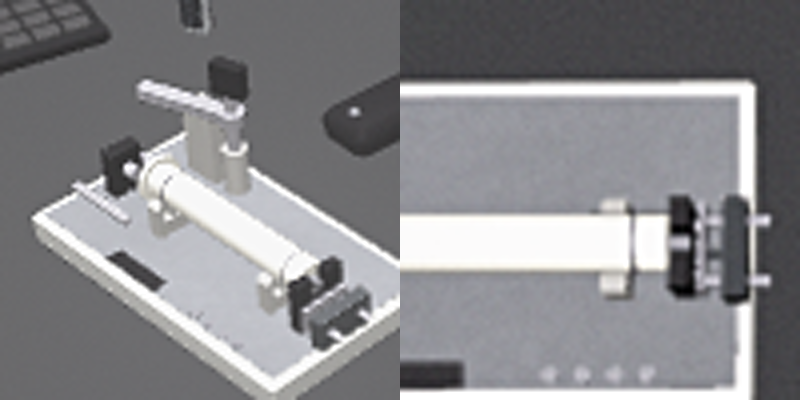

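The barrel lies in both rests with its shoulder still on the pad (668,243), and the bar is still parked. I'll grip the paddle again, as before.

>>> {"api": "drive_tool", "payload": {
  "targets": [
    {"dx": 0.16, "dy": 0.15, "dz": 3, "yaw": 0, "jaw": 0.2},
    {"dx": 0, "dy": 0, "dz": 3, "yaw": 0, "jaw": 0.1},
    {"dx": 0, "dy": 0, "dz": 1.45, "yaw": 0, "jaw": -0.2},
    {"dx": 0, "dy": 0, "dz": 0, "yaw": 0, "jaw": -0.5},
    {"dx": 0, "dy": 0, "dz": 0, "yaw": 0, "jaw": -1},
    {"dx": 0, "dy": 0, "dz": 0, "yaw": 0, "jaw": -1},
    {"dx": 0, "dy": 0, "dz": 0, "yaw": 0, "jaw": -1},
    {"dx": 0, "dy": 0, "dz": 0, "yaw": 0, "jaw": -1}
  ]
}}

```text
time: 23.25
eef_pos: [0.6043, 0.2024, 0.1163]
orientation: [1.858, 2.533, 0.002]
contact_force: [-1.4, -0.2, 0.3]
gripper_width: 0.0109
```

>>> {"api": "drive_tool", "payload": {
  "targets": [
    {"dx": 0, "dy": 0, "dz": -0.4, "yaw": 0, "jaw": -1},
    {"dx": 0, "dy": 0, "dz": -0.4, "yaw": 0, "jaw": -1},
    {"dx": 0, "dy": 0, "dz": -0.3, "yaw": 0, "jaw": -1},
    {"dx": 0, "dy": 0, "dz": 0, "yaw": 0, "jaw": -1}
  ]
}}

```text
time: 23.75
eef_pos: [0.6039, 0.2024, 0.125]
orientation: [1.858, 2.533, 0.0]
contact_force: [6.0, 2.7, -14.9]
gripper_width: 0.0111
```

```bash
python3 go.py .604 .202 .123 90
```

```text
t 23.75 tcp [0.6039 0.2024 0.125 ] yang 17.5 z [ 0. -0. -1.] F [  6.    2.7 -14.9] M [ 0.35 -1.46 -0.04] w 0.0111 q7 -0.02
d cm [-0.04 -0.    0.2 ] yaw -72.5
```

>>> {"api": "drive_tool", "payload": {
  "targets": [
    {"dx": 0, "dy": 0, "dz": 0, "yaw": -8, "jaw": -1},
    {"dx": 0, "dy": 0, "dz": 0, "yaw": -8, "jaw": -1},
    {"dx": 0, "dy": 0, "dz": 0, "yaw": -8, "jaw": -1},
    {"dx": 0, "dy": 0, "dz": 0, "yaw": -8, "jaw": -1},
    {"dx": 0, "dy": 0, "dz": 0, "yaw": -8, "jaw": -1},
    {"dx": 0, "dy": 0, "dz": 0, "yaw": -8, "jaw": -1},
    {"dx": 0, "dy": 0, "dz": 0, "yaw": -8, "jaw": -1},
    {"dx": 0, "dy": 0, "dz": 0, "yaw": -8, "jaw": -1},
    {"dx": 0, "dy": 0, "dz": 0, "yaw": -8, "jaw": -1},
    {"dx": 0, "dy": 0, "dz": 0, "yaw": 0, "jaw": -1}
  ]
}}

```text
time: 25.0
eef_pos: [0.603, 0.2013, 0.1245]
orientation: [-0.017, -3.139, 0.001]
contact_force: [4.1, 1.5, -15.9]
gripper_width: 0.0112
```

```bash
python3 go.py .604 .202 .1 90.2
```

```text
t 25.0 tcp [0.603  0.2013 0.1245] yang 89.4 z [-0.002 -0.001 -1.   ] F [  4.1   1.5 -15.9] M [ 0.13 -1.03  0.04] w 0.0112 q7 1.08
d cm [-0.1   0.08  2.45] yaw -0.8
```

Now lower gradually; contact expected at TCP z ≈ 0.0995–0.1.

>>> {"api": "drive_tool", "payload": {
  "targets": [
    {"dx": 0, "dy": 0, "dz": 0.3, "yaw": -0.8, "jaw": -1},
    {"dx": 0, "dy": 0, "dz": 0.4, "yaw": 0, "jaw": -1},
    {"dx": 0, "dy": 0, "dz": 0.4, "yaw": 0, "jaw": -1},
    {"dx": 0, "dy": 0, "dz": 0.4, "yaw": 0, "jaw": -1},
    {"dx": 0, "dy": 0, "dz": 0.3, "yaw": 0, "jaw": -1},
    {"dx": 0, "dy": 0, "dz": 0.2, "yaw": 0, "jaw": -1},
    {"dx": 0, "dy": 0, "dz": 0, "yaw": 0, "jaw": -1}
  ]
}}

```text
time: 25.88
eef_pos: [0.6033, 0.2015, 0.1062]
orientation: [0.007, -3.14, 0.002]
contact_force: [-1.7, -4.2, -11.9]
gripper_width: 0.0109
```

>>> {"api": "drive_tool", "payload": {
  "targets": [
    {"dx": 0, "dy": 0, "dz": 0.15, "yaw": 0, "jaw": -1},
    {"dx": 0, "dy": 0, "dz": 0, "yaw": 0, "jaw": -1}
  ]
}}

```text
time: 26.12
eef_pos: [0.6034, 0.2016, 0.1047]
orientation: [0.007, -3.141, 0.001]
contact_force: [-2.0, -5.3, -11.9]
gripper_width: 0.0109
```

>>> {"api": "drive_tool", "payload": {
  "targets": [
    {"dx": 0, "dy": 0, "dz": 0.15, "yaw": 0, "jaw": -1},
    {"dx": 0, "dy": 0, "dz": 0, "yaw": 0, "jaw": -1}
  ]
}}

```text
time: 26.38
eef_pos: [0.6034, 0.2016, 0.1033]
orientation: [0.007, -3.141, 0.001]
contact_force: [-1.8, -5.8, -12.4]
gripper_width: 0.0114
```

>>> {"api": "drive_tool", "payload": {
  "targets": [
    {"dx": 0, "dy": 0, "dz": 0.15, "yaw": 0, "jaw": -1},
    {"dx": 0, "dy": 0, "dz": 0.1, "yaw": 0, "jaw": -1},
    {"dx": 0, "dy": 0, "dz": 0, "yaw": 0, "jaw": -1}
  ]
}}

```text
time: 26.75
eef_pos: [0.6034, 0.2016, 0.1008]
orientation: [0.007, -3.14, 0.001]
contact_force: [-3.3, -6.4, -11.0]
gripper_width: 0.0109
```

>>> {"api": "drive_tool", "payload": {
  "targets": [
    {"dx": 0, "dy": 0, "dz": 0.1, "yaw": 0, "jaw": -1},
    {"dx": 0, "dy": 0, "dz": 0, "yaw": 0, "jaw": -1}
  ]
}}

```text
time: 27.0
eef_pos: [0.6034, 0.2016, 0.1]
orientation: [0.007, -3.141, 0.001]
contact_force: [-2.3, -5.0, -10.3]
gripper_width: 0.0112
```

>>> {"api": "drive_tool", "payload": {
  "targets": [
    {"dx": 0, "dy": 0, "dz": 0.07, "yaw": 0, "jaw": -1},
    {"dx": 0, "dy": 0, "dz": 0, "yaw": 0, "jaw": -1}
  ]
}}

```text
time: 27.25
eef_pos: [0.6035, 0.2016, 0.0998]
orientation: [0.007, -3.141, 0.001]
contact_force: [-2.7, -6.1, -7.3]
gripper_width: 0.0114
```

>>> {"api": "drive_tool", "payload": {
  "targets": [
    {"dx": 0, "dy": 0, "dz": 0.07, "yaw": 0, "jaw": -1},
    {"dx": 0, "dy": 0, "dz": 0, "yaw": 0, "jaw": -1}
  ]
}}

```text
time: 27.5
eef_pos: [0.6036, 0.2017, 0.0996]
orientation: [0.007, -3.141, 0.001]
contact_force: [-4.2, -5.3, -5.0]
gripper_width: 0.011
```

>>> {"api": "drive_tool", "payload": {
  "targets": [
    {"dx": 0, "dy": -0.1, "dz": 0.05, "yaw": 0, "jaw": -1},
    {"dx": 0, "dy": 0, "dz": 0, "yaw": 0, "jaw": -1}
  ]
}}

```text
time: 27.75
eef_pos: [0.6037, 0.2016, 0.0996]
orientation: [0.008, -3.142, -0.0]
contact_force: [-4.4, -4.9, -2.7]
gripper_width: 0.011
```

>>> {"api": "drive_tool", "payload": {
  "targets": [
    {"dx": 0.1, "dy": -0.15, "dz": 0.04, "yaw": 0, "jaw": -1},
    {"dx": 0, "dy": 0, "dz": 0, "yaw": 0, "jaw": -1}
  ]
}}

```text
time: 28.0
eef_pos: [0.6037, 0.2014, 0.0995]
orientation: [-0.008, 3.139, 0.003]
contact_force: [-2.9, -2.0, 0.9]
gripper_width: 0.0112
```

>>> {"api": "drive_tool", "payload": {
  "targets": [
    {"dx": 0, "dy": 0, "dz": 0, "yaw": 0, "jaw": -0.5},
    {"dx": 0, "dy": 0, "dz": 0, "yaw": 0, "jaw": -0.3},
    {"dx": 0, "dy": 0, "dz": 0, "yaw": 0, "jaw": -0.2},
    {"dx": 0, "dy": 0, "dz": -1, "yaw": 0, "jaw": -0.2},
    {"dx": 0, "dy": 0, "dz": -4, "yaw": 0, "jaw": -0.1},
    {"dx": 0, "dy": 0, "dz": -5, "yaw": 0, "jaw": 0},
    {"dx": 0, "dy": 0, "dz": -5, "yaw": 0, "jaw": 0},
    {"dx": 0, "dy": 5, "dz": -2, "yaw": 0, "jaw": 0},
    {"dx": 0, "dy": 6, "dz": 0, "yaw": 0, "jaw": 0},
    {"dx": 0, "dy": 6, "dz": 0, "yaw": 0, "jaw": 0},
    {"dx": 0, "dy": 4, "dz": 0, "yaw": 0, "jaw": 0},
    {"dx": 0, "dy": 0, "dz": 0, "yaw": 0, "jaw": 0}
  ]
}}

```text
time: 29.5
eef_pos: [0.599, 0.4153, 0.2678]
orientation: [0.019, -3.14, -0.005]
contact_force: [0.5, -0.0, -0.3]
gripper_width: 0.0424
```

```bash
python3 - <<'E'
from h import *
S=env.snapshot("side");T=env.snapshot("top")
a=cv2.resize(S["image"][120:220,220:320],(400,400),interpolation=cv2.INTER_CUBIC);b=cv2.resize(T["image"][140:260,160:280],(400,400),interpolation=cv2.INTER_CUBIC)
cv2.imwrite("pics/g6.png",np.hstack([a,b]))
E
python3 go.py
```

```text
t 29.6 tcp [0.6018 0.4097 0.2678] yang 90.3 z [ 0.    -0.001 -1.   ] F [-0.9 -0.5 -0.2] M [-0.01 -0.12  0.05] w 0.0425 q7 0.84
```

View pics/g6.png

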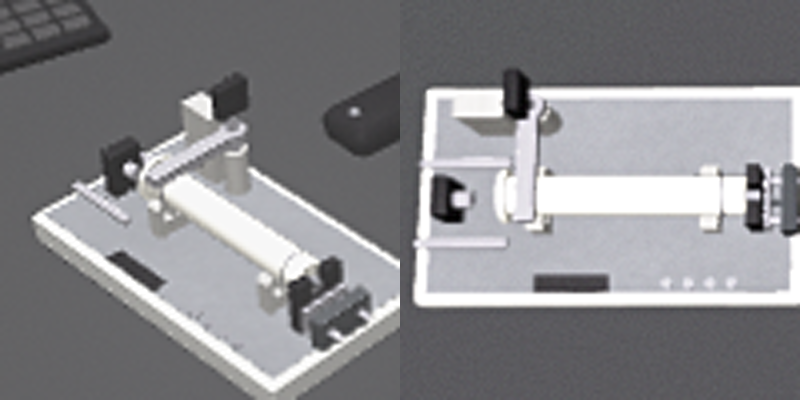

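The bar lies square across the barrel just inside the flange (right panel, 525,165), the shoulder is on the pad (748,195), and the arm is clear. Handing in.

```bash
python3 -c "
from workcell import env
print(env.job_done())"
```

```text
the job is handed in; nothing more can be done
None
```

The cartridge is loaded and clamped in the pump, and I handed the job in at about 30 s of the 72 s allowed; no verdict was reported.

- **Clamp bar aside:** I lifted the bar about 28 mm, turned it to about 1.25 rad and set it down on the ledge.
- **Cartridge pick:** I took the white cartridge from the tray. The first grip sat too high on the barrel, so I opened and gripped again about 8 mm lower before lifting.
- **Seating:** The barrel touched down in the V rests at about 4 N. I slid it to the stop until it no longer moved at a steady 7 N. The highest push I read was 7.3 N.
- **Letting go:** The picture taken after I let go shows the shoulder still on the pad.
- **Clamping:** I turned the bar back square and lowered it in steps until the barrel carried the load. The wrist force was about 1 N when I opened the fingers.

**Last checks:** In the final picture the bar is square across the barrel, the shoulder is on the pad and the arm is clear. The barrel may have eased back slightly under the pad spring when I let go, which the pictures cannot show to the millimetre. I did not measure the board, jar or mouse again at the end; the arm never went near them at low height.

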